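Open the snap-locked cover of a heated microscope stage chamber

TASK

Open the heated stage chamber on the bench: with the fingertips, press its snap tab down all the way in, then push the freed cover along its runners until it is completely off the dish well, lying flat between the guides at the other end of the chamber. Only press and push: do not lift, tip up or carry the cover, and do not disturb the flask, the jar or the bottle standing around it.

Things in the scene. Friction and masses are not known exactly. Their poses are not given: they have to be found in the camera images.
- chamber: Fixed white trough 240 x 124 mm on a black plate 300 x 190 x 12 mm. Origin: centre of the plate's underside, on the bench; z up; x runs along the trough from dish well (-x half) to tab and parking end (+x half): push the cover along +x. Two runners (tops z = 60 mm, from |y| = 40 out) run all along; side guides (inner faces |y| = 53) and end walls (inner faces x = -112, +112) end at z = 67.
- cover: Loose flat pale metal cover, 100 (along x) x 102 x 8 mm, about 0.2 kg, on the runners, 2 mm play each side. Origin: centre of its underside; axes as the chamber's. Seated: origin at chamber x = -60, z = 60 mm. With the tab in it slides on friction (1 to 3 N), at most to x = +62 (end wall); the well is fully uncovered from x = +30. The push ridge across its top is 70 mm wide, front side sloping.
- ridge (a point): Middle of the upright rear (-x) face of the cover's push ridge, at cover x = -40 mm, 15 mm above the cover's underside. The face spans 8 to 22 mm above the underside, i.e. starts at the cover's flat top. Axes as the cover's.
- tab (a joint): How far the snap tab is pressed in, in m: 0 up (at the start within 1 mm of it), 0.013 fully in against its stop. Up, it bars the cover's way; fully in, its top is 2 mm below the runners and the cover slides over it. It moves straight down, takes about 3 N, and stays where it is pushed.
- tab_pad (a point): Point to press, on the ribbed top of the dark grey snap tab (block 52 mm along x, 30 mm wide), 40 mm in front of the cover's front edge. 71 mm above the bench when up, 58 mm when fully in. The bay around it is open, 80 mm wide between the runners, floor 30 mm above the bench; the cover is behind it.
- well (a point): Centre of the open mouth of the dish well, level with the runner tops; under the cover at the start. The well spans chamber x = -112 to -20 mm, 80 mm wide; a closed flat dish, 17 mm high, lies in it. Axes as the chamber's.
- flask: Bystander: clear culture flask lying flat with a red screw cap, 132 x 75 x 34 mm, loose. Origin under its middle, on the bench; z up.
- jar: Bystander: squat glass jar with a white lid, diameter 56 mm, 55 mm high, loose. Origin: centre of its underside.
- bottle: Bystander: amber bottle with black cap, diameter 68 mm, 130 mm high, loose. Origin: centre of its underside.
Things that resemble listed ones, but are neither listed nor needed, are in the scene too. Several things have the shape of the cover; the one meant has the colours described above.

How it is judged (in metres and radians):
On the way, in this order (a step that is already met when the one before it is completed fails the run):
1. the snap tab is fully pressed in (11.5 mm or more) while the cover is still on its seat (within 10 mm of it) (value of joint tab above 0.0115 m and x of cover in the frame of chamber below -0.05 m), for 0.1 s.
2. the cover is pushed off the dish well, still lying on the runners (x of cover in the frame of chamber above 0.03 m and z of cover in the frame of chamber between 0.056 and 0.064 m and y of cover in the frame of chamber between -0.006 and 0.006 m and angle between cover's own z axis and vertical below 0.06 rad), for 0.1 s.
At the end, for the whole second after the job is handed in: Tab in by 11.5 mm or more; cover at rest at chamber x > 30 mm (well uncovered), flat on the runners (tilt < 0.06 rad, height within 4 mm, within 6 mm of the middle line); flask, jar and bottle within 15 mm of their places and not tipped (all of step 2 and value of joint tab above 0.0115 m and linear speed of cover below 0.01 m/s and not (distance of any of flask, jar, bottle from where it was at the start of the episode above 0.015 m or angle between any of flask, jar, bottle's own z axis and vertical above 0.3 rad)); the robot touches nothing.
It fails at once if the cover is lifted (10 mm above the runners) or tipped (0.2 rad) (z of cover in the frame of chamber above 0.07 m or angle between cover's own z axis and vertical above 0.2 rad).
It fails at once if a bystander (flask, jar or bottle) is moved by more than 15 mm or tipped (distance of any of flask, jar, bottle from where it was at the start of the episode above 0.015 m or angle between any of flask, jar, bottle's own z axis and vertical above 0.3 rad).
It also fails if it takes over 40 s, if anything falls off the work surface, if the arm or the gripper's body presses on something with over 40 N, if the wrist force passes 120 N, or if a joint passes its speed limit or range.

ROBOT

A 7-joint arm with a two-finger parallel gripper is mounted at the origin on the work surface. World frame = base frame: x ahead of the robot, y to its left, z up, the work surface at z = 0. Lengths are in mm, angles in rad, forces in N, time in s.
With the tool pointing down it reaches from about 400 to 925 mm from the base axis. Payload 4.1 kg.
Tool frame: the origin (TCP) lies midway between the tips of the shut fingers; the grasp point (between the pads) lies 19 mm behind it; z points along the fingers, y is the direction in which the jaws open and shut (so a half turn about z gives the same grasp; the last joint's range is limited). The gripper opens to 85 mm and grips with 20 to 120 N. Pads are 22 mm wide; open, the fingers measure 114 mm over their backs; the gripper's body (76 mm by 85 mm) begins 54 mm behind the grasp point. The pads swing forward as they close: fully open they stand 13 mm farther back than shut.
Start: joints at [1.019, 0.398, 0.045, 1.537, -0.019, 1.207, -0.051], TCP at [284.405, -584.515, 231.347] pointing down, gripper open.
Joint ranges: [-2.82, 2.82], [-0.49, 2.23], [-1.37, 1.46], [0, 2.46], [-1.36, 4.5], [0.23, 2], [-2.94, 2.94]. Speed limits (rad/s): [2.57, 2.57, 3.14, 3.14, 3.14, 3.14, 3.14].

INTERFACE

Orientations are given as a rotation vector (axis times angle).
In Python, from cell import r, grab_frame, trace, mark_of gives the robot as it stands.
- The arm moves only by the shell command python3 -m crank 'ROWS' [FORCE]. ROWS is text: rows parted by semicolons, each of 7 numbers parted by spaces: the shift along the tool's x, y, z in m, then the turn, a rotation vector about the tool's x, y, z in rad, then the opening in per cent of the stroke, from 0 (shut) to 100 (fully open). A call has 1 to 8 rows; each row shifts and turns the pose as measured when the row begins, along the tool's axes as they then stand; what a row does not reach is not made up. A row lasts 1/10 s, in which the tool goes at most 50 mm and 8.59 degrees, less where a joint would pass 70% of its speed; a pose out of reach is approached as far as the arm can. A call is refused whole if a number of a shift passes 0.05 or a number of a turn 0.15, either way. A call with a gripper value outside its range is refused whole. The fingers move at their own pace and stop on an object; FORCE is the grip in N (left out, the last holds). Time passes only in rows, so rows that do not move let the fingers close. It gives the time, the measured TCP pose, the force and the opening at its end, in the units of the state.
- r.get_obs(): the state, without advancing time (a new reading comes with each control period).
- grab_frame(name): name is "side" or "top" or "wrist"; returns a dict with "img" (480x640x3 uint8, blue, green, red), "fx", "fy", "cx", "cy" (pixels), "extrinsics" (4x4, takes a point from world to camera coordinates). Camera axes: x right, y up, looking along -z (the intrinsics and any distortion apply to the point x, -y, -z); pixel columns grow to the right and rows downward; lengths in mm; the calibration is good to about 2 mm. A picture is of the moment at which its call begins. There is no depth.
- r.sign_off(): hands the job in, once; it reports no verdict.
Trained networks look in a picture, given as the dict that the camera call returned (one of the last four; its "shot" number tells which), for a name from the list of things; names that differ only in an ending like _2 or _b are one class to them, and where a whole thing is asked for, a point or a joint stands for the part that bears it (a point fixed in the world has none). Each returns a list of dicts, best first, with "conf" (0 to 1); they miss things now and then, are a little off and sometimes report something else, mostly with a low value. They report only what shows in the picture. A call takes as long as a camera call. They do not tell look-alikes from the thing itself.
- trace(picture, name): "mask" (480x640 bool, what is visible of it) and "rect" ([left, top, right, bottom] in pixels, round what is visible of it).
- mark_of(picture, name): "uv" ([column, row] in pixels: a listed point, or the origin of a listed thing).
The state is a dict: "time_s": time; "joint_positions": joint angles; "qd": joint speeds; "tau": joint torques, N m; "position": TCP position; "tool_rot": TCP orientation; "ft_force": force on the tool from outside, world axes, zero at the start; "moment": the same for the moment, N m; "gripper_width": finger opening in mm.
Only numpy, scipy, OpenCV 4.12 (cv2) and the standard library are available. Lean on these libraries where they do the work, as an engineer would, in place of code of your own. Each camera call takes 0.05 s, during which the arm holds its last target.

## Working session

There is one attempt and no reset: what is moved stays moved. The work goes in short steps, Python scripts to look and compute and a shell command to move; the robot and the scene stay as the last step left them, time stands still between calls to the robot, and variables do not carry over. Pictures are saved under pics/ and viewed, and the job is handed in when it is done.

```bash
ls; mkdir -p pics; cat > h.py <<'E'
import numpy as np, cv2
from cell import r, grab_frame, trace, mark_of
def ray(f,uv):
    E=np.array(f["extrinsics"]);R=E[:3,:3];t=E[:3,3]
    d=np.array([(uv[0]-f["cx"])/f["fx"],-(uv[1]-f["cy"])/f["fy"],-1.])
    return -R.T@t, R.T@d
def at_z(f,uv,z):
    o,d=ray(f,uv); return o+d*(z-o[2])/d[2]
def proj(f,p):
    E=np.array(f["extrinsics"]);q=E[:3,:3]@np.array(p)+E[:3,3]
    return np.array([f["cx"]+f["fx"]*q[0]/-q[2], f["cy"]+f["fy"]*-q[1]/-q[2]])
E
python3 - <<'E'
from h import *
print({k:np.round(v,3) if not isinstance(v,(list,)) else np.round(v,3).tolist() for k,v in r.get_obs().items()})
for n in("top","side","wrist"):
    f=grab_frame(n);cv2.imwrite(f"pics/a_{n}.png",f["img"])
    print(n,[k for k in f],f.get("dist"))
    for t in("chamber","cover","ridge","tab","tab_pad","well","flask","jar","bottle"):
        try:print(t,[(np.round(m["uv"],0).tolist(),round(m["conf"],2)) for m in mark_of(f,t)][:4])
        except Exception as e: print(t,e)
E
```

```text
pics
{'time_s': np.float64(0.0), 'joint_positions': array([ 1.019,  0.399,  0.045,  1.538, -0.019,  1.207, -0.051]), 'qd': array([ 0.002, -0.   , -0.001, -0.   ,  0.   , -0.   , -0.   ]), 'tau': array([ 0.0000e+00, -4.7513e+01,  1.3650e+00, -2.5422e+01,  1.2000e-02,
        1.0000e-02, -0.0000e+00]), 'position': array([ 284.088, -583.918,  230.276]), 'tool_rot': array([-3.06e+00, -7.05e-01,  1.00e-03]), 'ft_force': array([ 0.047, -0.812,  0.944]), 'moment': array([ 0.014,  0.067, -0.037]), 'gripper_width': np.float64(85.343)}
top ['img', 'fx', 'fy', 'cx', 'cy', 'extrinsics', 'shot'] None
chamber [([309.0, 250.0], 0.81)]
cover [([363.0, 160.0], 0.96), ([463.0, 190.0], 0.96), ([401.0, 347.0], 0.59), ([337.0, 246.0], 0.57)]
ridge [([358.0, 249.0], 0.78), ([476.0, 174.0], 0.77), ([352.0, 150.0], 0.59)]
tab it knows: bottle, chamber, cover, flask, jar, ridge, tab_pad, well
tab_pad [([296.0, 242.0], 0.9)]
well []
flask [([213.0, 215.0], 0.85)]
jar [([304.0, 188.0], 0.97)]
bottle [([424.0, 266.0], 0.76)]
side ['img', 'fx', 'fy', 'cx', 'cy', 'extrinsics', 'shot'] None
chamber [([312.0, 261.0], 0.91)]
cover [([429.0, 218.0], 0.86), ([288.0, 166.0], 0.84), ([233.0, 217.0], 0.66), ([326.0, 221.0], 0.62)]
ridge [([326.0, 205.0], 0.98), ([416.0, 217.0], 0.81), ([219.0, 216.0], 0.78), ([278.0, 156.0], 0.57)]
tab it knows: bottle, chamber, cover, flask, jar, ridge, tab_pad, well
tab_pad [([310.0, 242.0], 0.87)]
well [([351.0, 197.0], 0.59)]
flask [([249.0, 340.0], 0.64), ([325.0, 220.0], 0.53), ([330.0, 203.0], 0.51)]
jar [([243.0, 261.0], 0.55)]
bottle [([352.0, 196.0], 0.93)]
wrist ['img', 'fx', 'fy', 'cx', 'cy', 'extrinsics', 'shot'] None
chamber []
cover []
ridge []
tab it knows: bottle, chamber, cover, flask, jar, ridge, tab_pad, well
tab_pad []
well []
flask []
jar []
bottle []
```

View pics/a_top.png

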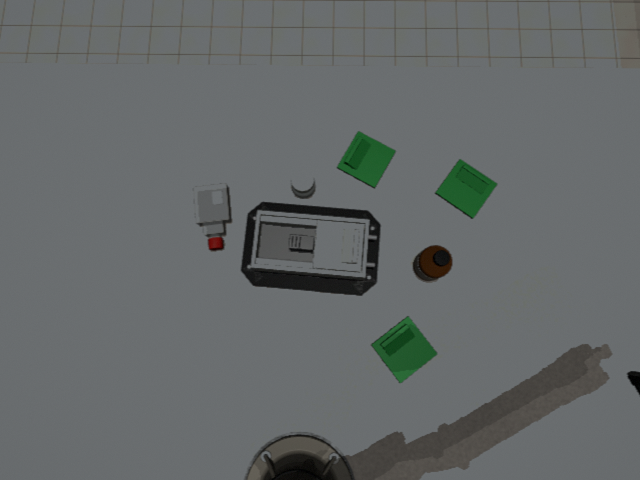

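View pics/a_side.png

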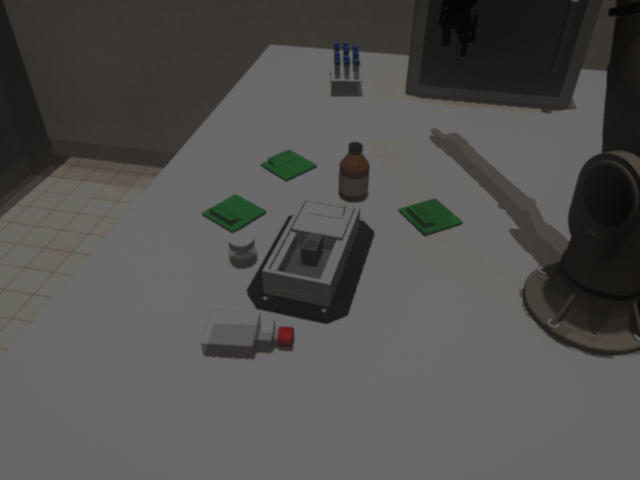

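Side and top views: the pale cover sits at the chamber's right half (top view, about 340,245), ridge near (358,249), tab at (296,242). The three green plates at (365,160), (466,188) and (404,349) are look-alikes. The flask is at (212,210), the jar at (303,187) and the bottle at (433,263). Next, a close crop and a pose fit.

```bash
python3 - <<'E'
from h import *
f=grab_frame("top");g=grab_frame("side")
for n,f_,(x0,y0,x1,y1) in(("top",f,(235,170,395,305)),("side",g,(225,170,395,330))):
    im=f_["img"][y0:y1,x0:x1]
    im=cv2.resize(np.clip(im.astype(float)*1.8,0,255).astype(np.uint8),None,fx=4.5 if n=="top" else 3.6,fy=4.5 if n=="top" else 3.6,interpolation=cv2.INTER_CUBIC)
    cv2.imwrite(f"pics/b_{n}.png",im)
print(np.array(f["extrinsics"]).round(3),f["fx"],f["cx"],f["cy"]); print(np.array(g["extrinsics"]).round(3))
# known tags: plate corners from top view dark mask
for t,z in(("tab_pad",71),("ridge",75),("chamber",0),("cover",60),("flask",0),("jar",0),("bottle",0)):
  for nm,ff in(("top",f),("side",g)):
    for m in mark_of(ff,t)[:4]: print(t,nm,round(m["conf"],2),np.round(m["uv"],1),at_z(ff,m["uv"],z).round(1))
print(proj(f,[0,0,0]),proj(f,[500,0,0]))
E
```

```text
[[ 2.20000e-02 -1.00000e+00 -1.90000e-02 -3.50370e+01]
 [ 9.84000e-01  1.80000e-02  1.79000e-01 -5.14925e+02]
 [-1.78000e-01 -2.30000e-02  9.84000e-01 -9.63864e+02]
 [ 0.00000e+00  0.00000e+00  0.00000e+00  1.00000e+00]] 470.30279403034115 315.0609840004584 239.43663668847358
[[-9.78000e-01 -2.08000e-01  7.00000e-03  4.86403e+02]
 [ 1.33000e-01 -6.01000e-01  7.88000e-01 -1.28348e+02]
 [-1.60000e-01  7.72000e-01  6.15000e-01 -9.66413e+02]
 [ 0.00000e+00  0.00000e+00  0.00000e+00  1.00000e+00]]
tab_pad top 0.92 [294.4 242.2] [504.3  17.8  71. ]
tab_pad side 0.76 [308.6 246.7] [509.3  27.6  71. ]
ridge top 0.95 [475.9 173.2] [ 659.5 -364.    75. ]
ridge top 0.87 [395.4 332.1] [ 324.3 -190.7   75. ]
ridge top 0.82 [351.5 151. ] [705.3 -99.7  75. ]
ridge top 0.74 [358.  250.6] [ 488.4 -114.9   75. ]
ridge side 0.97 [413.5 216.2] [ 327.1 -105.1   75. ]
ridge side 0.85 [218.5 218.3] [699.7 -15.2  75. ]
ridge side 0.83 [279.2 159.6] [ 644.  -261.3   75. ]
ridge side 0.61 [329.  203.1] [ 498.7 -113.6   75. ]
chamber top 0.66 [311.1 249. ] [501.9 -15.3   0. ]
cover top 0.68 [463.  189.9] [ 626.8 -340.    60. ]
cover top 0.67 [364.7 162. ] [ 686.3 -129.4   60. ]
cover top 0.56 [402.3 346.7] [ 295.4 -206.6   60. ]
cover top 0.55 [336.8 245.8] [500.2 -71.2  60. ]
cover side 0.79 [427.3 217.7] [ 299.3 -127.2   60. ]
cover side 0.75 [232.9 213.9] [685.3 -54.9  60. ]
cover side 0.71 [325.9 218. ] [498.6 -81.9  60. ]
cover side 0.71 [288.8 166.4] [ 621.7 -261.1   60. ]
flask top 0.9 [213.5 215.1] [575.9 208.9   0. ]
flask side 0.88 [249.5 339.1] [571.7 204.6   0. ]
flask side 0.49 [352.  198.4] [ 469.9 -251.2    0. ]
flask side 0.23 [244.8 260.3] [643.1  11.8   0. ]
jar top 0.8 [301.2 192.5] [632.5  10.4   0. ]
jar side 0.59 [241.2 260.3] [650.1  13.4   0. ]
bottle top 0.83 [424.3 268.6] [ 462.7 -266.7    0. ]
bottle side 0.58 [352.2 197.3] [ 470.2 -255.8    0. ]
[297.96503157 490.68624112] [304.26358373 249.72680764]
```

View pics/b_top.png

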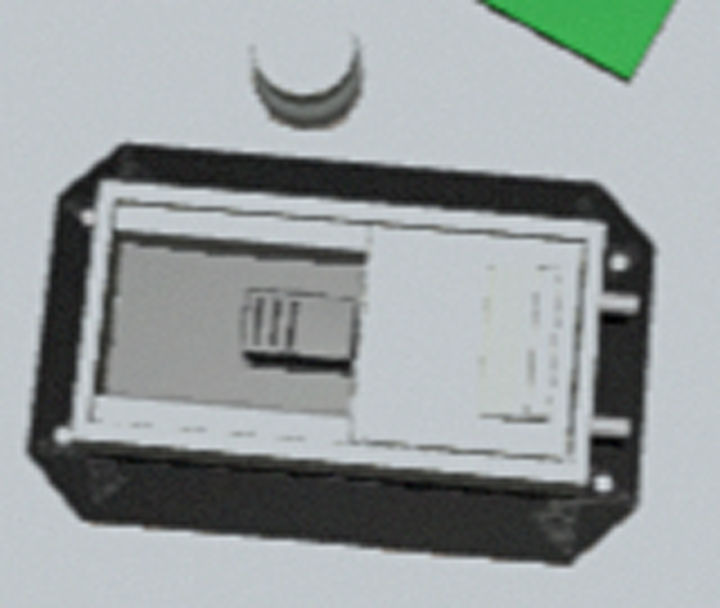

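View pics/b_side.png

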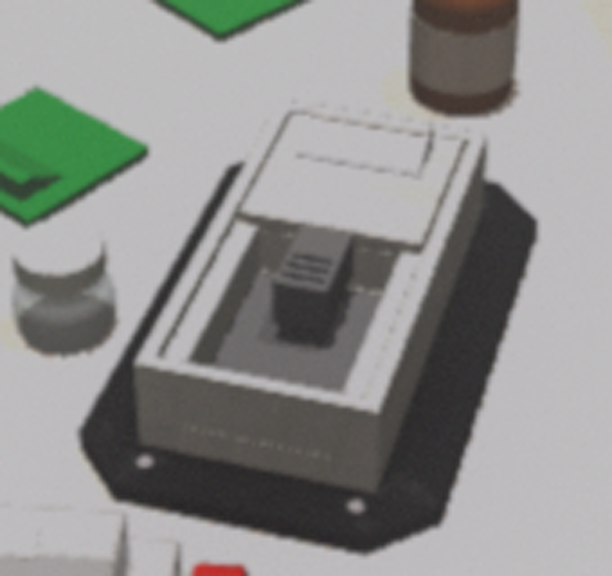

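```bash
cat > fit.py <<'E'
from h import *
from scipy.optimize import least_squares
def fitit(obs,z=67):
    def c(p,x,y): 
        return [p[0]+x*np.cos(p[2])-y*np.sin(p[2]),p[1]+x*np.sin(p[2])+y*np.cos(p[2]),z]
    def res(p): return np.concatenate([proj(f,c(p,x,y))-uv for f,x,y,uv in obs])
    s=least_squares(res,[500,-15,1.5]); return s.x,res(s.x).reshape(-1,2)
E
python3 - <<'E'
from fit import *
f=grab_frame("top");g=grab_frame("side")
T=lambda a,b:np.array([235+(a+.5)/4.5-.5,170+(b+.5)/4.5-.5]);S=lambda a,b:np.array([225+(a+.5)/3.6-.5,170+(b+.5)/3.6-.5])
top=[(f,120,-62,T(102,182)),(f,-120,-62,T(606,226)),(f,120,62,T(72,440)),(f,-120,62,T(588,485))]
side=[(g,120,-62,S(137,366)),(g,120,62,S(380,409)),(g,-120,62,S(486,142))]
for o in(top,side,top+side):
    p,e=fitit(o);print(p.round(3),e.round(1).tolist())
c,s=np.cos(p[2]),np.sin(p[2])
for x in(-60,-10,30,14,20,): print(x,(p[0]+x*c).round(1),(p[1]+x*s).round(1))
E
```

```text
[503.273 -15.594   1.501] [[-0.2, -0.2], [0.4, -0.4], [-0.3, 0.1], [0.1, 0.4]]
[505.604  -9.201   1.507] [[-0.7, -0.1], [0.3, 1.4], [0.4, -2.1]]
[504.529 -13.567   1.5  ] [[-1.1, -0.8], [-0.6, -0.9], [-1.2, -0.5], [-0.9, -0.2], [0.3, -1.9], [0.9, -0.1], [1.6, -3.0]]
-60 500.3 -73.4
-10 503.8 -23.5
30 506.6 16.4
14 505.5 0.4
20 505.9 6.4
```

Candidates for the cover: the pale one on the chamber (top view 337,246) and the three green plates listed above. I choose the pale one; the crop confirms it, with the dark tab in front of it at about (303,243). Now moving toward it, turning the tool so its x lies along the chamber's x, with the fingers closing.

```bash
python3 -m crank '0.034 -0.033 0 0 0 -0.15 0; 0.039 -0.028 0 0 0 -0.15 0; 0.043 -0.021 0 0 0 -0.15 0; 0.045 -0.015 0 0 0 -0.15 0; 0.047 -0.008 0 0 0 -0.15 0; 0.048 0 0 0 0 -0.15 0; 0.047 0.006 0 0 0 -0.15 0; 0 0 0 0 0 0 0' 60
cat > st.py <<'E'
from h import *
from scipy.spatial.transform import Rotation as Ro
import sys
CH=np.array([504.,-14.]);YAW=1.501
def tocell(p): # world->chamber xy
    d=np.array(p[:2])-CH;c,s=np.cos(YAW),np.sin(YAW);return np.array([c*d[0]+s*d[1],-s*d[0]+c*d[1]])
def show(tx=None,ty=None,tz=None):
    o=r.get_obs();R=Ro.from_rotvec(o["tool_rot"]).as_matrix();p=np.array(o["position"])
    yx=np.arctan2(R[1,0],R[0,0])
    print("t",round(float(o["time_s"]),2),"pos",p.round(1),"yaw",yx.round(3),"zax",R[:,2].round(3),"F",np.round(o["ft_force"],1),"w",round(float(o["gripper_width"]),1),"ch",tocell(p).round(1),"j",np.round(o["joint_positions"],2))
    if tx is not None:
        c,s=np.cos(YAW),np.sin(YAW);w=np.array([CH[0]+c*tx-s*ty,CH[1]+s*tx+c*ty,tz])
        print("target",w.round(1),"tool shift m",(R.T@(w-p)/1000).round(4),"turn z",(-(YAW-yx)).round(3))
E
python3 - <<'E'
from st import *
show(30,0,200)
E
```

```text
time_s: 3.05
position: [399.9, -261.2, 230.2]
tool_rot: [2.278, 2.157, -0.005]
ft_force: [0.2, 0.2, -0.4]
gripper_width: -0.0
t 3.05 pos [ 399.9 -261.2  230.2] yaw 1.516 zax [ 0.001 -0.005 -1.   ] F [ 0.2  0.2 -0.4] w -0.0 ch [-253.9   86.6] j [ 0.76  0.1  -0.29  1.93  0.04  1.12  0.4 ]
target [506.1  15.9 200. ] tool shift m [0.2827 0.0909 0.0288] turn z 0.015
```

```bash
python3 -m crank '0.047 0.015 0.005 0 0 0.015 0; 0.047 0.015 0.005 0 0 0 0; 0.047 0.015 0.005 0 0 0 0; 0.047 0.015 0.005 0 0 0 0; 0.047 0.015 0.005 0 0 0 0; 0.047 0.015 0.005 0 0 0 0; 0 0 0 0 0 0 0'
python3 - <<'E'
from st import *
show(30,0,150)
for n in("wrist","top","side"):
    f=grab_frame(n);cv2.imwrite(f"pics/c_{n}.png",np.clip(f["img"]*1.6,0,255).astype(np.uint8))
    if n=="wrist":
        for t in("tab_pad","ridge","cover"):print(t,[(np.round(m["uv"]).tolist(),round(m["conf"],2),at_z(f,m["uv"],dict(tab_pad=71,ridge=75,cover=60)[t]).round(1).tolist()) for m in mark_of(f,t)])
E
```

```text
time_s: 3.75
position: [512.3, 11.9, 200.7]
tool_rot: [2.299, 2.121, 0.002]
ft_force: [0.5, 0.2, -0.0]
gripper_width: 0.1
t 3.75 pos [512.3  11.9 200.7] yaw 1.49 zax [ 0.01  -0.009 -1.   ] F [ 0.5  0.2 -0. ] w 0.1 ch [26.4 -6.4] j [ 0.36  0.2  -0.54  1.89  0.13  1.07 -0.31]
target [506.1  15.9 150. ] tool shift m [ 0.0039 -0.007   0.0506] turn z -0.011
tab_pad [([313.0, 219.0], 0.89, [510.2, 16.9, 71.0])]
ridge [([576.0, 312.0], 0.87, [696.5, -67.5, 75.0])]
cover [([542.0, 338.0], 0.66, [681.8, -96.4, 60.0])]
```

View pics/c_wrist.png

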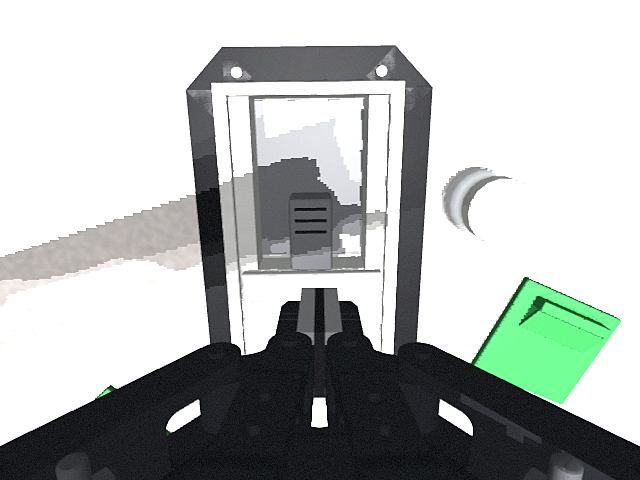

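View pics/c_side.png

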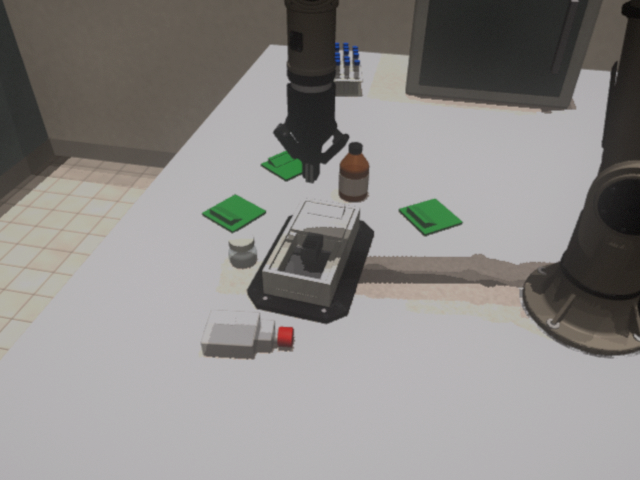

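Wrist view: the tab's ribs centre near (310,220), the cover's front edge is at row 271 (columns 243–381), and the rim corners are at (212,83) and (405,83). Checking the pose with these.

```bash
python3 - <<'E'
from st import *
f=grab_frame("wrist")
for n,uv,z in(("rim+120,+62",(211.5,82.5),67),("rim+120,-62",(405.5,82.5),67),("cov -10,51",(243,271),68),("cov -10,-51",(382,270),68),("tabTL",(290,194),71),("tabTR",(331,194),71),("tabpad",(310,220),71),("guideL in y53",(228,96),67),("guideR",(388,94),67),("rimL lower y62",(218,270),67),("rimR lower y-62",(397,270),67)):
    p=at_z(f,uv,z);print(n,p.round(1),"ch",tocell(p).round(1))
E
```

```text
rim+120,+62 [452.5 100.2  67. ] ch [110.3  59.3]
rim+120,-62 [575.8  88.7  67. ] ch [107.4 -64.4]
cov -10,51 [453.9 -28.2  68. ] ch [-17.7  48.9]
cov -10,-51 [554.2 -37.2  68. ] ch [-19.7 -51.7]
tabTL [494.4  24.9  71. ] ch [38.1 12.3]
tabTR [522.1  22.2  71. ] ch [ 37.4 -15.5]
tabpad [506.1   5.6  71. ] ch [19.7 -0.7]
guideL in y53 [461.7  91.2  67. ] ch [102.   49.6]
guideR [564.3  82.8  67. ] ch [100.8 -53.4]
rimL lower y62 [435.8 -26.1  67. ] ch [-16.8  67.2]
rimR lower y-62 [565.3 -38.7  67. ] ch [-20.4 -62.8]
```

```bash
python3 - <<'E'
from st import *
show(30,0,100)
f=grab_frame("wrist");cv2.imwrite("pics/d_wrist.png",np.clip(f["img"]*1.0,0,255).astype(np.uint8)[60:300,160:440].repeat(2,0).repeat(2,1))
np.savez("d.npz",E=np.array(f["extrinsics"]),k=[f["fx"],f["fy"],f["cx"],f["cy"]])
m=mark_of(f,"tab_pad")[0]["uv"];print(m,at_z(f,m,71))
E
```

```text
t 4.1 pos [510.3   2.  200.6] yaw 1.476 zax [ 0.008 -0.015 -1.   ] F [-0.6  0.4  0.4] w -0.1 ch [16.4 -5.2] j [ 0.37  0.2  -0.53  1.9   0.13  1.07 -0.31]
target [506.1  15.9 100. ] tool shift m [ 0.0149 -0.0064  0.1003] turn z -0.025
[315.9, 203.4] [511.31442709  16.97026046  71.        ]
```

View pics/d_wrist.png

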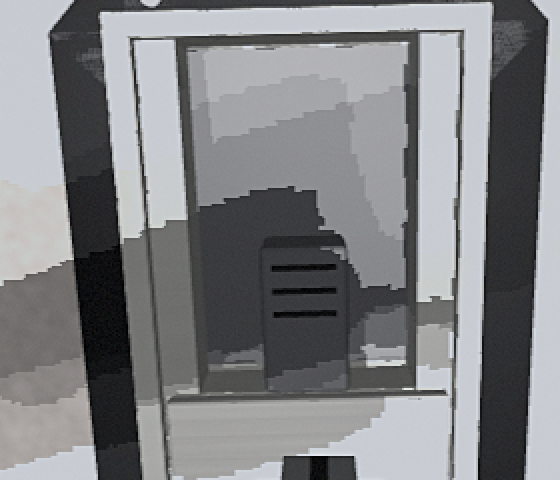

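```bash
python3 - <<'E'
import numpy as np
from st import *
d=np.load("d.npz");k=d["k"];f=dict(extrinsics=d["E"],fx=k[0],fy=k[1],cx=k[2],cy=k[3])
P=lambda u,v:(160+(u-.5)/2,60+(v-.5)/2)
for n,uv,z in(("rim+120,+62",P(101,12),67),("rim+120,-62",P(492,3),67),("cov -10,51",P(169,397),68),("cov -10,-51",P(448,393),68),("tabpad",P(304,291),71),("tabTL",P(262,247),71),("tabTR",P(346,247),71)):
    p=at_z(f,uv,z);print(n,p.round(1),"ch",tocell(p).round(1))
show()
E
```

```text
rim+120,+62 [453.4 110.2  67. ] ch [120.4  59.1]
rim+120,-62 [576.4 101.5  67. ] ch [120.2 -64.2]
cov -10,51 [456.3 -18.5  68. ] ch [-7.8 47.3]
cov -10,-51 [556.1 -26.7  68. ] ch [ -9.  -52.8]
tabpad [508.4  16.   71. ] ch [30.2 -2.3]
tabTL [495.8  32.3  71. ] ch [45.6 11.4]
tabTR [523.9  29.6  71. ] ch [ 44.9 -16.8]
t 4.2 pos [510.4   2.6 200.7] yaw 1.477 zax [ 0.008 -0.014 -1.   ] F [ 0.6 -0.2  0.5] w -0.3 ch [17.  -5.2] j [ 0.37  0.2  -0.53  1.9   0.13  1.07 -0.31]
```

The wrist fix agrees with the top view along the chamber and shifts it 2.4 mm across, so I take the centre as (506.4, -14.0) with yaw 1.495. Moving to hover above the pad.

```bash
sed -i 's/CH=np.array.*/CH=np.array([506.4,-14.]);YAW=1.495/' st.py
python3 - <<'E'
from st import *
show(30,0,90)
E
python3 -m crank '0.006 -0.002 0.035 0 0 -0.02 0; 0.004 -0.001 0.035 0 0 0 0; 0.003 0 0.025 0 0 0 0; 0 0 0.01 0 0 0 0; 0 0 0 0 0 0 0'
python3 - <<'E'
from st import *
show(30,0,74)
E
```

```text
t 4.2 pos [510.4   2.6 200.7] yaw 1.477 zax [ 0.008 -0.014 -1.   ] F [ 0.6 -0.2  0.5] w -0.3 ch [16.9 -2.7] j [ 0.37  0.2  -0.53  1.9   0.13  1.07 -0.31]
target [508.7  15.9  90. ] tool shift m [ 0.0146 -0.004   0.1104] turn z -0.018
time_s: 4.7
position: [511.8, 10.5, 94.9]
tool_rot: [2.293, 2.116, -0.0]
ft_force: [0.0, -0.5, -0.1]
gripper_width: -0.2
t 4.7 pos [511.8  10.5  94.9] yaw 1.491 zax [ 0.015 -0.016 -1.   ] F [ 0.  -0.5 -0.1] w -0.2 ch [24.9 -3.6] j [ 0.31  0.33 -0.51  2.    0.24  0.85 -0.41]
target [508.7  15.9  74. ] tool shift m [ 0.0054 -0.0039  0.0207] turn z -0.004
```

```bash
python3 -m crank '0.005 -0.004 0.009 0.016 0.015 0 0; 0.001 0 0.006 0 0 0 0; 0 0 0 0 0 0 0;0 0 0 0 0 0 0'
python3 - <<'E'
from st import *
show(30,0,74)
f=grab_frame("side");cv2.imwrite("pics/e_side.png",cv2.resize(np.clip(f["img"]*1.8,0,255).astype(np.uint8)[150:340,220:400],None,fx=3.2,fy=3.2,interpolation=cv2.INTER_CUBIC))
E
```

```text
time_s: 5.1
position: [510.9, 16.3, 81.7]
tool_rot: [2.309, 2.127, 0.006]
ft_force: [-0.6, -0.3, -0.5]
gripper_width: 0.1
t 5.1 pos [510.9  16.3  81.7] yaw 1.489 zax [ 0.004  0.001 -1.   ] F [-0.6 -0.3 -0.5] w 0.1 ch [30.6 -2.2] j [ 0.31  0.36 -0.51  2.01  0.23  0.83 -0.41]
target [508.7  15.9  74. ] tool shift m [-0.0006 -0.0022  0.0077] turn z -0.006
```

View pics/e_side.png

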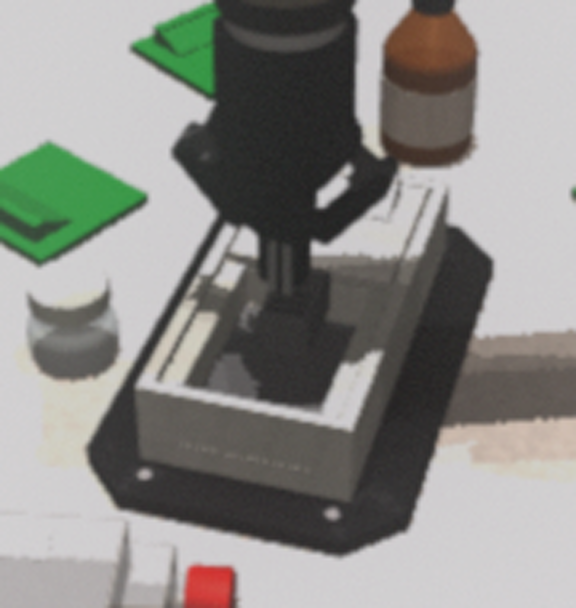

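The closed fingertips stand just above the tab (crop about 285,285), central on it. Pressing down in small steps.

```bash
python3 -m crank '0 -0.001 0.006 0 0 0 0; 0 -0.001 0.005 0 0 0 0; 0 0 0.005 0 0 0 0; 0 0 0.004 0 0 0 0; 0 0 0.004 0 0 0 0'
python3 - <<'E'
from st import *
show(30,0,57.5)
E
```

```text
time_s: 5.65
position: [510.3, 16.6, 58.0]
tool_rot: [2.307, 2.125, 0.009]
ft_force: [-1.0, 0.5, 3.7]
gripper_width: -0.2
t 5.65 pos [510.3  16.6  58. ] yaw 1.489 zax [ 0.008  0.    -1.   ] F [-1.   0.5  3.7] w -0.2 ch [30.8 -1.6] j [ 0.3   0.39 -0.49  2.03  0.26  0.77 -0.44]
target [508.7  15.9  57.5] tool shift m [-0.0008 -0.0015  0.0005] turn z -0.006
```

```bash
python3 -m crank '0 0 0.003 0 0 0 0; 0 0 0.003 0 0 0 0; 0 0 0.002 0 0 0 0'
python3 - <<'E'
from st import *
show()
E
```

```text
time_s: 5.95
position: [510.5, 16.6, 57.6]
tool_rot: [2.307, 2.122, -0.001]
ft_force: [-6.9, -0.5, 18.4]
gripper_width: 0.1
t 5.95 pos [510.5  16.6  57.6] yaw 1.487 zax [ 0.004 -0.006 -1.   ] F [-6.9 -0.5 18.4] w 0.1 ch [30.8 -1.8] j [ 0.29  0.39 -0.49  2.03  0.27  0.78 -0.45]
```

The stop is reached (18 N at z = 57.6). Backing off, then going behind the ridge.

```bash
python3 -m crank '0 0 -0.02 0 0 0 0; 0 0 -0.04 0 0 0 0; -0.01 0 -0.03 0 0 0 0; -0.045 0 0 0 0 0 0; -0.045 0 0 0 0 0 0; -0.045 0 0 0 0 0 0; -0.01 0 0 0 0 0 0; 0 0 0 0 0 0 0'
python3 - <<'E'
from st import *
show(-127,0,100)
f=grab_frame("side");cv2.imwrite("pics/f_side.png",cv2.resize(np.clip(f["img"]*1.8,0,255).astype(np.uint8)[150:340,220:400],None,fx=3.2,fy=3.2,interpolation=cv2.INTER_CUBIC))
f=grab_frame("wrist");cv2.imwrite("pics/f_wrist.png",f["img"])
print(tocell(at_z(f,mark_of(f,"tab_pad")[0]["uv"],58)),tocell(at_z(f,mark_of(f,"ridge")[0]["uv"],75)))
E
```

```text
time_s: 6.75
position: [498.8, -140.8, 150.8]
tool_rot: [2.299, 2.127, 0.002]
ft_force: [-0.2, 0.3, -0.1]
gripper_width: 0.0
t 6.75 pos [ 498.8 -140.8  150.8] yaw 1.493 zax [ 0.008 -0.006 -1.   ] F [-0.2  0.3 -0.1] w 0.0 ch [-127.   -2.] j [ 0.58  0.26 -0.45  1.94  0.14  0.96 -0.02]
target [ 496.8 -140.6  100. ] tool shift m [ 0.0003 -0.0025  0.0508] turn z -0.002Traceback (most recent call last):
  File "<stdin>", line 5, in <module>
IndexError: list index out of range
```

View pics/f_side.png

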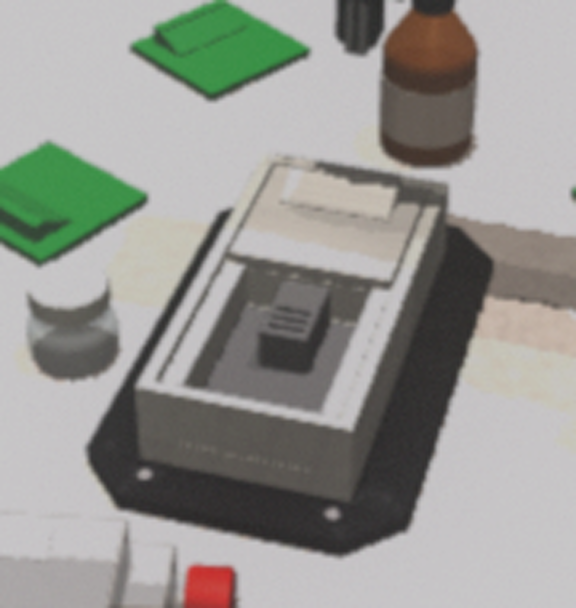

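View pics/f_wrist.png

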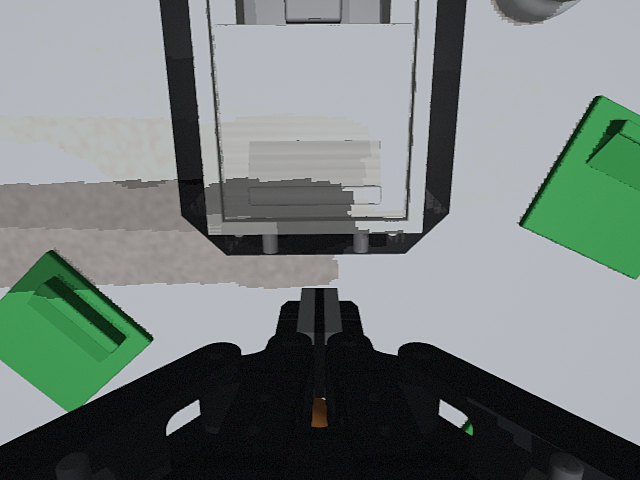

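The tab is now visibly lower (crop 295,330) and the cover is still seated. In the wrist view the ridge's rear face spans (249–381, 186–205), centred at column 315.

```bash
python3 - <<'E'
from st import *
f=grab_frame("wrist")
for uv,z in(((249,205),68),((381,204),68),((249,186),82),((381,186),82),((216,25),68),((411,24),68)):
    print(uv,tocell(at_z(f,uv,z)).round(1))
show(-123,0,75)
E
```

```text
(249, 205) [-99.7  36.4]
(381, 204) [-98.9 -38.4]
(249, 186) [-86.9  33.7]
(381, 186) [-86.6 -35.7]
(216, 25) [-7.6 49.1]
(411, 24) [ -6.6 -49.3]
t 6.95 pos [ 499.4 -136.9  151. ] yaw 1.5 zax [ 0.008 -0.005 -1.   ] F [ 1.  -0.7  0.2] w -0.3 ch [-123.1   -2.3] j [ 0.57  0.26 -0.45  1.94  0.14  0.96 -0.02]
target [ 497.1 -136.6   75. ] tool shift m [ 0.0005 -0.0029  0.076 ] turn z 0.005
```

```bash
python3 - <<'E'
from st import *
f=grab_frame("wrist")
print(tocell(ray(f,(0,0))[0]),ray(f,(0,0))[0])
for uv,z in(((249,205),82),((381,204),82),((315,219),68),((315,141),68)):
    print(uv,tocell(at_z(f,uv,z)).round(1))
for y in(-35,35):
  for x,z in((-100,68),(-100,82)):
    c,s=np.cos(YAW),np.sin(YAW);print(x,y,z,proj(f,[CH[0]+c*x-s*y,CH[1]+s*x+c*y,z]).round(0))
E
```

```text
[-55.31544681  -1.18469948] [503.39260375 -69.24633686 294.45837111]
(249, 205) [-96.5  34. ]
(381, 204) [-95.7 -36.3]
(315, 219) [-107.2   -1.1]
(315, 141) [-63.8  -1. ]
-100 -35 68 [375. 207.]
-100 -35 82 [378. 212.]
-100 35 68 [251. 206.]
-100 35 82 [247. 211.]
```

```bash
python3 -m crank '0 -0.001 0.03 0 0 0 0; 0 0 0.025 0 0 0 0; 0 0 0.01 0 0 0 0; 0 0 0.004 0 0 0 0; 0 0 0 0 0 0 0'
python3 - <<'E'
from st import *
show(-120,-0.5,75.5)
f=grab_frame("side");cv2.imwrite("pics/g_side.png",cv2.resize(np.clip(f["img"]*1.8,0,255).astype(np.uint8)[150:340,220:400],None,fx=3.2,fy=3.2,interpolation=cv2.INTER_CUBIC))
E
```

```text
time_s: 7.5
position: [502.4, -130.4, 81.8]
tool_rot: [2.277, 2.147, 0.01]
ft_force: [0.2, 0.3, -0.4]
gripper_width: -0.4
t 7.5 pos [ 502.4 -130.4   81.8] yaw 1.512 zax [ 0.013 -0.004 -1.   ] F [ 0.2  0.3 -0.4] w -0.4 ch [-116.4   -4.8] j [ 0.54  0.36 -0.44  2.    0.21  0.82 -0.08]
target [ 497.8 -133.7   75.5] tool shift m [-0.0035 -0.0044  0.0062] turn z 0.017
```

View pics/g_side.png

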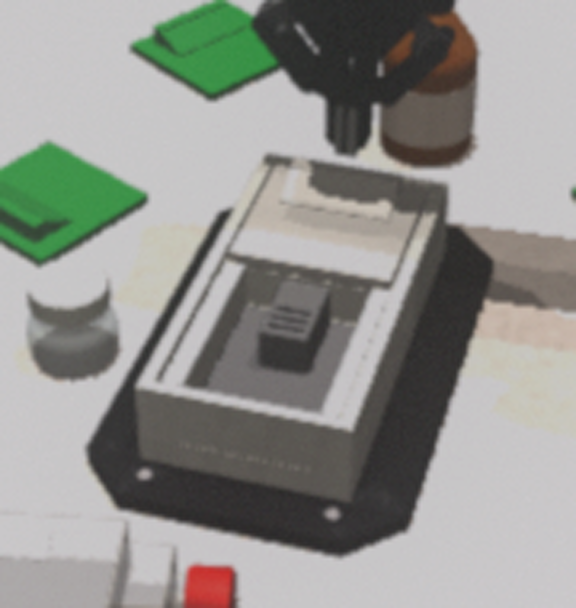

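The fingertips are behind the ridge, about 14 mm above the cover (crop 348,150). Correcting the drift and lowering.

```bash
python3 -m crank '-0.005 -0.004 0.003 0.013 0.004 0.016 0; 0 0 0.003 0 0 0 0; 0 0 0 0 0 0 0'
python3 - <<'E'
from st import *
show(-115,-0.5,75)
E
```

```text
time_s: 7.85
position: [500.0, -136.1, 78.1]
tool_rot: [2.303, 2.133, 0.004]
ft_force: [0.4, -0.1, 0.5]
gripper_width: -0.0
t 7.85 pos [ 500.  -136.1   78.1] yaw 1.494 zax [ 0.004 -0.    -1.   ] F [ 0.4 -0.1  0.5] w -0.0 ch [-122.3   -2.9] j [ 0.54  0.36 -0.43  2.    0.21  0.82 -0.08]
target [ 498.2 -128.7   75. ] tool shift m [ 0.0073 -0.0024  0.0031] turn z -0.001
```

```bash
python3 -m crank '0.003 -0.002 0.003 0 0 0 0; 0.003 0 0 0 0 0 0; 0.005 0 0 0 0 0 0; 0.005 0 0 0 0 0 0'
python3 - <<'E'
from st import *
show(-60,-0.5,75)
E
```

```text
time_s: 8.25
position: [499.3, -120.2, 75.4]
tool_rot: [2.304, 2.129, 0.004]
ft_force: [-0.1, -0.3, 0.1]
gripper_width: 0.1
t 8.25 pos [ 499.3 -120.2   75.4] yaw 1.492 zax [ 0.005 -0.001 -1.   ] F [-0.1 -0.3  0.1] w 0.1 ch [-106.5   -1. ] j [ 0.52  0.36 -0.44  2.01  0.21  0.81 -0.12]
target [502.4 -73.9  75. ] tool shift m [ 0.0465 -0.0006  0.0003] turn z -0.003
```

```bash
python3 -m crank '0.006 0 0 0 0 0 0; 0.007 0 0 0 0 0 0; 0.007 0 0 0 0 0 0; 0.007 0 0 0 0 0 0'
python3 - <<'E'
from st import *
show(-60,-0.5,75)
f=grab_frame("side");cv2.imwrite("pics/h_side.png",cv2.resize(np.clip(f["img"]*1.8,0,255).astype(np.uint8)[150:340,220:400],None,fx=3.2,fy=3.2,interpolation=cv2.INTER_CUBIC))
E
```

```text
time_s: 8.65
position: [501.5, -91.4, 75.4]
tool_rot: [2.303, 2.129, 0.003]
ft_force: [0.1, -1.8, 0.6]
gripper_width: 0.1
t 8.65 pos [501.5 -91.4  75.4] yaw 1.492 zax [ 0.005 -0.002 -1.   ] F [ 0.1 -1.8  0.6] w 0.1 ch [-77.6  -0.9] j [ 0.47  0.36 -0.45  2.02  0.21  0.81 -0.18]
target [502.4 -73.9  75. ] tool shift m [ 0.0176 -0.0005  0.0004] turn z -0.003
```

View pics/h_side.png

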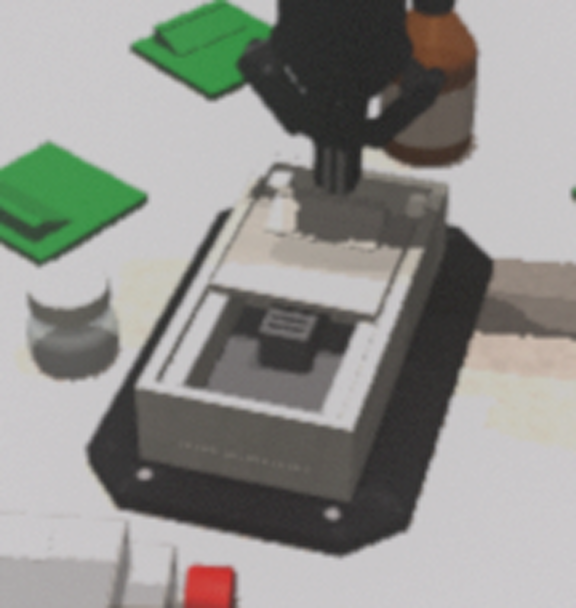

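The cover slides flat over the tab (its front edge now at crop row 300) with 1.8 N. Continuing.

```bash
python3 -m crank '0.007 0 0 0 0 0 0; 0.007 0 0 0 0 0 0; 0.007 0 0 0 0 0 0; 0.007 0 0 0 0 0 0; 0.007 0 0 0 0 0 0; 0.007 0 0 0 0 0 0; 0.007 0 0 0 0 0 0'
python3 - <<'E'
from st import *
show(-6,-0.5,75)
E
```

```text
time_s: 9.4
position: [505.6, -37.3, 75.4]
tool_rot: [2.302, 2.131, 0.004]
ft_force: [-0.1, -0.8, -0.4]
gripper_width: 0.0
t 9.4 pos [505.6 -37.3  75.4] yaw 1.494 zax [ 0.005 -0.002 -1.   ] F [-0.1 -0.8 -0.4] w 0.0 ch [-23.3  -1. ] j [ 0.38  0.35 -0.47  2.02  0.22  0.81 -0.29]
target [506.4 -20.   75. ] tool shift m [ 0.0173 -0.0005  0.0004] turn z -0.001
```

```bash
python3 -m crank '0.006 0 0 0 0 0 0; 0.006 0 0 0 0 0 0; 0.004 0 0 0 0 0 0; 0.003 0 0 0 0 0 0'
python3 - <<'E'
from st import *
show(-6,-0.5,75)
f=grab_frame("side");cv2.imwrite("pics/i_side.png",cv2.resize(np.clip(f["img"]*1.8,0,255).astype(np.uint8)[150:340,220:400],None,fx=3.2,fy=3.2,interpolation=cv2.INTER_CUBIC))
E
```

```text
time_s: 9.8
position: [507.2, -15.9, 75.5]
tool_rot: [2.301, 2.132, 0.004]
ft_force: [0.5, -1.0, 0.2]
gripper_width: 0.1
t 9.8 pos [507.2 -15.9  75.5] yaw 1.495 zax [ 0.005 -0.002 -1.   ] F [ 0.5 -1.   0.2] w 0.1 ch [-1.8 -1. ] j [ 0.34  0.36 -0.47  2.02  0.23  0.81 -0.34]
target [506.4 -20.   75. ] tool shift m [-0.0042 -0.0005  0.0005] turn z -0.0
```

View pics/i_side.png

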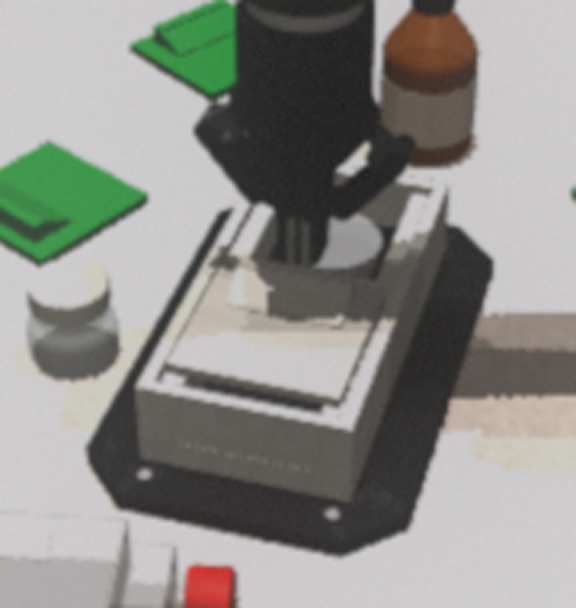

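The cover is close to the end wall, at an estimated chamber x of 49. Backing off, rising and checking.

```bash
python3 -m crank '-0.01 0 0 0 0 0 0; -0.01 0 0 0 0 0 0; 0 0 -0.03 0 0 0 0; 0 0 -0.04 0 0 0 0; -0.03 0 -0.04 0 0 0 0; -0.04 0 0 0 0 0 0; 0 0 0 0 0 0 0; 0 0 0 0 0 0 0'
python3 - <<'E'
from st import *
show()
im={}
for n in("side","wrist","top"):
    f=grab_frame(n);im[n]=f["img"]
    cv2.imwrite(f"pics/j_{n}.png",f["img"])
    for t,z in(("flask",0),("jar",0),("bottle",0),("cover",60)) if n!="wrist" else (("cover",60),("ridge",75)):
        print(n,t,[(at_z(f,m["uv"],z).round(0).tolist(),tocell(at_z(f,m["uv"],z)).round(0).tolist(),round(m["conf"],2)) for m in mark_of(f,t)][:4])
cv2.imwrite("pics/j2_side.png",cv2.resize(np.clip(im["side"]*1.8,0,255).astype(np.uint8)[150:340,220:400],None,fx=3.2,fy=3.2,interpolation=cv2.INTER_CUBIC))
E
```

```text
time_s: 10.65
position: [498.6, -114.1, 189.3]
tool_rot: [2.306, 2.127, 0.004]
ft_force: [0.4, 1.4, -0.3]
gripper_width: -0.1
t 10.65 pos [ 498.6 -114.1  189.3] yaw 1.49 zax [ 0.005 -0.001 -1.   ] F [ 0.4  1.4 -0.3] w -0.1 ch [-100.4    0.2] j [ 0.54  0.21 -0.46  1.91  0.11  1.04 -0.04]
side flask [([569.0, 214.0, 0.0], [232.0, -45.0], 0.58)]
side jar [([642.0, 10.0, 0.0], [34.0, -134.0], 0.59)]
side bottle [([470.0, -261.0, 0.0], [-249.0, 17.0], 0.86), ([521.0, -34.0, 0.0], [-18.0, -16.0], 0.33)]
side cover [([681.0, -47.0, 60.0], [-19.0, -176.0], 0.79), ([506.0, 44.0, 60.0], [58.0, 5.0], 0.72), ([297.0, -125.0, 60.0], [-126.0, 200.0], 0.7), ([625.0, -257.0, 60.0], [-233.0, -136.0], 0.68)]
wrist cover [([677.0, -118.0, 60.0], [-90.0, -178.0], 0.97), ([329.0, -189.0, 60.0], [-188.0, 163.0], 0.73)]
wrist ridge [([508.0, -5.0, 75.0], [9.0, -1.0], 0.87), ([692.0, -89.0, 75.0], [-60.0, -191.0], 0.78), ([353.0, -165.0, 75.0], [-163.0, 141.0], 0.58)]
top flask [([576.0, 214.0, 0.0], [232.0, -52.0], 0.9)]
top jar [([641.0, 6.0, 0.0], [30.0, -133.0], 0.57)]
top bottle [([466.0, -267.0, 0.0], [-255.0, 21.0], 0.75)]
top cover [([625.0, -331.0, 60.0], [-307.0, -143.0], 0.68), ([507.0, 36.0, 60.0], [50.0, 4.0], 0.57), ([490.0, -10.0, 60.0], [3.0, 16.0], 0.33)]
```

View pics/j2_side.png

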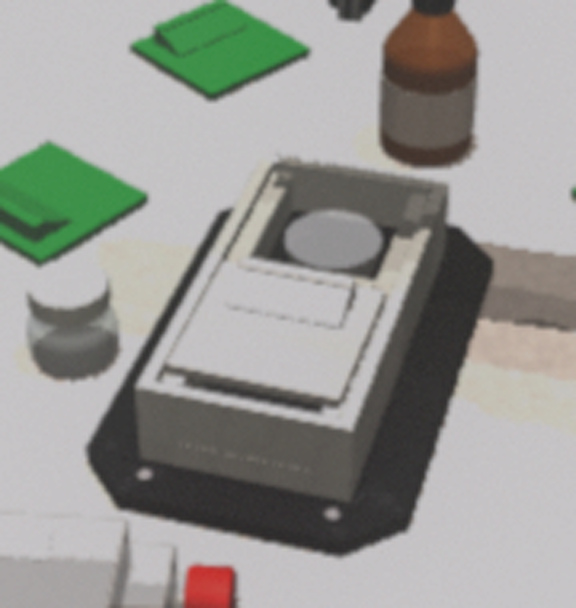

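View pics/j_wrist.png

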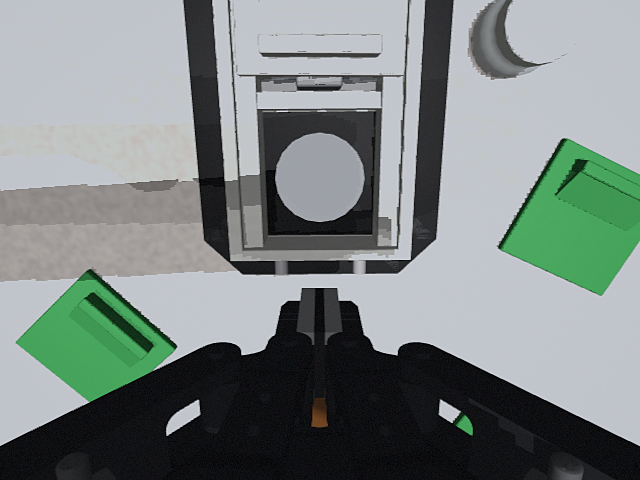

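The well and dish are fully open. The cover lies flat between the guides, with its ridge at chamber x ≈ 9 (so its origin is at about 49). The bystanders stand as before and the arm is clear, so I'm handing in.

```bash
python3 -c "
from h import *
print(r.get_obs()['qd'].__repr__()); print(r.sign_off())"
```

```text
array([ 0.00014963, -0.0005575 ,  0.00196427, -0.00090299,  0.00108403,
        0.00077393,  0.00086722])
the job is handed in; nothing more can be done
None
```

I pressed the snap tab in and pushed the cover off the dish well, then handed the job in. My last reading before that was 10.65 s, and no verdict was reported.

- **Tab:** I pressed it with the shut fingertips to its stop, at tip z = 57.6 mm with about 18 N. A picture taken right after showed it lowered with the cover still seated.
- **Cover:** I pushed it by the ridge's rear face, at about 1 to 2 N, then backed off and raised the arm clear.
- **Last pictures:** The well was fully open. The cover lay flat between the guides at about chamber x = 49 mm from the ridge mark. The top and side marks gave 50 and 58 mm, all well past the 30 mm needed.
- **Cover's sideways position:** The ridge mark put it about 1 mm off the middle line. The cruder top and side marks gave 4 to 5 mm, still within the 6 mm limit; the guides allow only 2 mm of play.
- **Bystanders:** The pictures showed no change, and the arm never came near them. Their network marks moved up to about 10 mm between looks, most likely noise in the marks.
- **Tab after the push:** I could not measure its depth again under the cover. The cover passed over it freely.

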